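# Level the rests of a drilling fixture

## Robot

A 7-joint arm with a two-finger parallel gripper is mounted at the origin on the work surface. World frame = base frame: x ahead of the robot, y to its left, z up, the work surface at z = 0. Lengths are in m, angles in rad, forces in N, time in s.
With the tool pointing down it reaches from about 0.4 to 0.85 m from the base axis. Payload 4.5 kg.
Tool frame: the origin (TCP) lies where the fingers leave the gripper's body, on its centre line; the fingertips stand 64 mm ahead of it and the grasp point (between the pads) lies 45 mm ahead of it; z points along the fingers, y is the direction in which the jaws open and shut (so a half turn about z gives the same grasp; the last joint's range is limited). The gripper opens to 88 mm and grips with 3 to 60 N. Pads are 18 mm wide; open, the fingers measure 123 mm over their backs; the gripper's body (75 mm by 187 mm) begins 45 mm behind the grasp point.
Start: joints at [1.204, 0.689, -0.195, 1.565, 0.157, 0.902, -0.215], TCP at [0.244, -0.575, 0.303] pointing down, gripper open.
Joint ranges: [-3.01, 3.01], [-0.46, 2.08], [-1.47, 1.51], [0.13, 2.56], [-1, 4.14], [0.04, 2.09], [-2.66, 2.66]. Speed limits (rad/s): [2.57, 2.57, 3.14, 3.14, 3.14, 3.14, 3.14].

## Interface

Orientations are given as a unit quaternion [x, y, z, w].
In Python, from plant import monitor, snapshot, workorder, finder gives the robot as it stands.
- The arm moves only by the tool carry_out, never from a script. Its argument "motion" is one flat list of numbers, 6 for each row, row after row: the shift along the tool's x, y, z in cm, then the turn, a rotation vector about the tool's x, y, z in rad. In form: [x, y, z, rx, ry, rz, x, y, z, rx, ry, rz, ...]. A call has 1 to 8 rows; each row shifts and turns the commanded pose from where the row before left it, along the tool's axes as they then stand; what a row does not reach is not made up. A row lasts 1/8 s, in which the tool goes at most 62.5 mm and 10.7 degrees, less where a joint would pass 70% of its speed; a pose out of reach is approached as far as the arm can. A call with a gripper value outside its range is refused whole. "hand" is the finger opening in cm, from 0 to 8.81, set as the call begins (left out, the last holds). The fingers move at their own pace and stop on an object; "grip_force" is the grip in N (left out, the last holds). Time passes only in rows, so rows that do not move let the fingers close. It gives the time, the measured TCP pose, the force and the opening at its end, in the units of the state.
- monitor.get_state(): the state, without advancing time (a new reading comes with each control period).
- snapshot(name): name is "side" or "top" or "wrist"; returns a dict with "frame" (480x640x3 uint8, red, green, blue), "range_z" (480x640 float32, m along the optical axis (not along the pixel's ray), 0 where there is no reading), "fx", "fy", "cx", "cy" (pixels), "D" ([k1, k2, p1, p2, k3] as OpenCV has them; the pictures are not rectified), "rvec" (rotation vector, rad) and "tvec" (3), from world to camera coordinates, as OpenCV has them; the wrist camera has in their place "hand_eye" (4x4, takes a point from camera to tool coordinates, whose origin is the TCP and whose axes are the flange's). Camera axes: x right, y down, z forward; pixel columns grow to the right and rows downward; lengths in m; the calibration is good to about 2 mm. A picture is of the moment at which its call begins: read the wrist's pose just before it.
- workorder.finish_job(): hands the job in, once; it reports no verdict.
Trained networks look in a picture, given as the dict that the camera call returned (one of the last four; its "shot" number tells which), for a name from the list of things; names that differ only in an ending like _2 or _b are one class to them, and where a whole thing is asked for, a point or a joint stands for the part that bears it (a point fixed in the world has none). Each returns a list of dicts, best first, with "p" (0 to 1); they miss things now and then, are a little off and sometimes report something else, mostly with a low value. They report only what shows in the picture. A call takes as long as a camera call.
- finder.masks_of(picture, thing): "pixels" (480x640 bool, what is visible of it) and "extent" ([left, top, right, bottom] in pixels, round what is visible of it).
The state is a dict: "clock": time; "q": joint angles; "qd": joint speeds; "joint_torque": joint torques, N m; "tool_pos": TCP position; "eef_rot": TCP orientation; "contact_force": force on the tool from outside, world axes, zero at the start; "moment": the same for the moment, N m; "opening": opening from 0.0 (shut) to 1.0 (fully open).
Only numpy, scipy, OpenCV 4.12 (cv2) and the standard library are available. Lean on these libraries where they do the work, as an engineer would, in place of code of your own. Each camera call takes 0.05 s, during which the arm holds its last target. There are 200 camera calls.

## Task

Level the three rests of the drilling fixture with its fixed middle post, so that the next plate will lie flat: with the fingertips, press the wide round rest lightly down from above until its top is level with the post's top (within 4 mm), then do the same with the square rest, then with the slim one. Press gently and do not drive a rest further down than that, since it stays where it is left and must not be gripped or pulled up again. Leave the spray can, the tin, the blank and the bolt where they are, and finish clear of everything.

Things in the scene. Friction and masses are not known exactly. Their poses are not given: they have to be found in the camera images.
- fixture: The drilling fixture: a fixed square green base plate 230 x 230 x 20 mm lying flat on the bench, which cannot move. Origin: centre of its underside, on the bench; z up, x and y along its sides. In the middle of the plate stands the fixed post; round it, 75 mm from the post's axis and 130 mm from one another, stand the three rests. Which rest stands at which of the three places differs from run to run.
- post_top (a point): Centre of the flat top of the fixed post: a plain steel cylinder 26 mm across at the middle of the plate, with no collar at its foot. Its top is 55 mm above the plate, 75 mm above the bench. It does not move.
- wide_unit: The wide rest's fixed dark sleeve (28 mm across, 30 mm high, on a collar 38 mm across), bolted to the plate, together with the rest it carries. Origin: on the rest's vertical axis, at the plate's top face (20 mm above the bench).
- wide_top (a point): Centre of the flat top of the wide rest, which moves with it: bare steel, a flat round disc head, 36 mm across and 8 mm thick, on a 12 mm stem. At the start it stands 14 to 30 mm higher than the post's top.
- wide_rest (a joint): How far the wide rest has been pushed down, in m: 0 = fully up (top 85 mm above the plate), 0.030 = level with the post, 0.045 = bottomed in its sleeve. It slides straight down against a steady friction of about 4 N, has no spring, and stays where it is left.
- square_unit: The square rest's fixed dark sleeve (28 mm across, 30 mm high, on a collar 38 mm across), bolted to the plate, together with the rest it carries. Origin: on the rest's vertical axis, at the plate's top face (20 mm above the bench).
- square_top (a point): Centre of the flat top of the square rest, which moves with it: bare steel, a square block head, 24 x 24 mm and 10 mm thick, on a 12 mm stem. At the start it stands 14 to 30 mm higher than the post's top.
- square_rest (a joint): How far the square rest has been pushed down, in m: 0 = fully up (top 85 mm above the plate), 0.030 = level with the post, 0.045 = bottomed in its sleeve. It slides straight down against a steady friction of about 4 N, has no spring, and stays where it is left.
- slim_unit: The slim rest's fixed dark sleeve (28 mm across, 30 mm high, on a collar 38 mm across), bolted to the plate, together with the rest it carries. Origin: on the rest's vertical axis, at the plate's top face (20 mm above the bench).
- slim_top (a point): Centre of the flat top of the slim rest, which moves with it: bare steel, a plain straight round pin, 14 mm across, with no separate head. At the start it stands 14 to 30 mm higher than the post's top.
- slim_rest (a joint): How far the slim rest has been pushed down, in m: 0 = fully up (top 85 mm above the plate), 0.030 = level with the post, 0.045 = bottomed in its sleeve. It slides straight down against a steady friction of about 4 N, has no spring, and stays where it is left.
- spray_can: Bystander, loose: upright yellow spray can with a white cap, 60 mm across, 150 mm tall, on the bench beside the fixture. Origin: centre of its underside, z up.
- tin: Bystander, loose: open steel tin, 80 mm across, 85 mm tall, on the bench beside the fixture. Origin: centre of its underside, z up.
- blank: Bystander, loose: flat aluminium blank 130 x 60 x 8 mm lying on the bench beside the fixture. Origin: centre of its underside, z up.
- bolt: Bystander, loose: small dark bolt standing on its 22 mm wide head on the fixture plate, 32 mm tall. Origin: centre of its underside (on the plate), z up.

How it is judged:
On the way, in this order (a step that is already met when the one before it is completed fails the run):
1. the wide rest is level with the post (within 4 mm) (z of wide_top in the frame of post_top between -0.004 and 0.004 m), for 0.2 s.
2. the square rest is level with the post (within 4 mm) (z of square_top in the frame of post_top between -0.004 and 0.004 m), for 0.2 s.
3. the slim rest is level with the post (within 4 mm) (z of slim_top in the frame of post_top between -0.004 and 0.004 m), for 0.2 s.
At the end, for the whole second after the job is handed in: The tops of the wide, square and slim rests are all within 4 mm of the height of the post's top and at rest, and the spray can, tin, blank and bolt stand within 15 mm of where they were, untipped (all of step 1 and all of step 2 and all of step 3 and velocity of joint each of wide_rest, square_rest, slim_rest below 0.005 m/s and distance of each of spray_can, tin, blank, bolt from where it was at the start of the episode below 0.015 m and angle between each of spray_can, tin, blank, bolt's own z axis and vertical below 0.2 rad); the robot touches nothing.
It fails at once if a rest is pushed more than 5 mm below the post's top (z of any of wide_top, square_top, slim_top in the frame of post_top below -0.005 m).
It fails at once if a rest is moved (over 3 mm) before the one that comes before it in the order wide, square, slim is level ((distance of square_top from where it was at the start of the episode above 0.003 m and z of wide_top in the frame of post_top above 0.004 m) or (distance of slim_top from where it was at the start of the episode above 0.003 m and z of wide_top in the frame of post_top above 0.004 m) or (distance of slim_top from where it was at the start of the episode above 0.003 m and z of square_top in the frame of post_top above 0.004 m)).
It fails at once if a rest is pressed or struck hard (over 25 N) (contact force between any of the fingers, the arm and wide_unit above 25 N or contact force between any of the fingers, the arm and square_unit above 25 N or contact force between any of the fingers, the arm and slim_unit above 25 N).
It fails at once if a rest is pulled upward (velocity of joint any of wide_rest, square_rest, slim_rest below -0.03 m/s).
It fails at once if the spray can, tin, blank or bolt is moved more than 15 mm, lifted or tipped (distance of any of spray_can, tin, blank, bolt from where it was at the start of the episode above 0.015 m or angle between any of spray_can, tin, blank, bolt's own z axis and vertical above 0.4 rad).
It also fails if it takes over 51 s, if anything falls off the work surface, if the arm or the gripper's body presses on something with over 40 N, if the wrist force passes 120 N, or if a joint passes its speed limit or range.

## Working session

There is one attempt and no reset: what is moved stays moved. The work goes in short steps, Python scripts to look and compute and a tool call to move; the robot and the scene stay as the last step left them, time stands still between calls to the robot, and variables do not carry over. Pictures are saved under pics/ and viewed, about 8 in all and at most 12, crops included, and the job is handed in when it is done.

Besides the shell and the picture viewer there is one more tool, called in YAML: its name, and indented under it one key for each argument. carry_out: Moves the arm, as the interface text tells. Its arguments: {"type":"object","properties":{"motion":{"type":"array"},"hand":{"type":"number"},"grip_force":{"type":"number"}},"required":["motion"]}

```bash
mkdir -p pics; cat > h.py <<'E'
import numpy as np, cv2
from plant import monitor, snapshot, workorder, finder
from scipy.spatial.transform import Rotation as R
def world(s,st=None,T=None):
    v,u=np.mgrid[0:480,0:640]
    K=np.array([[s['fx'],0,s['cx']],[0,s['fy'],s['cy']],[0,0,1.]])
    n=cv2.undistortPoints(np.stack([u,v],-1).reshape(-1,1,2).astype(np.float64),K,np.array(s['D'],float)).reshape(480,640,2)
    z=s['range_z'].astype(float); c=np.dstack([n[...,0]*z,n[...,1]*z,z])
    if 'rvec' in s:
        r=R.from_rotvec(np.ravel(s['rvec'])).as_matrix(); w=(c-np.ravel(s['tvec']))@r
    else:
        h=np.array(s['hand_eye']); t=c@h[:3,:3].T+h[:3,3]
        w=t@R.from_quat(st['eef_rot']).as_matrix().T+np.array(st['tool_pos'])
    w[z<=0]=np.nan
    return w
def save(s,n,crop=None,k=1):
    f=s['frame'][...,::-1]
    if crop: a,b,c,d=crop; f=f[b:d,a:c]
    cv2.imwrite('pics/'+n+'.png',cv2.resize(f,None,fx=k,fy=k))
E
python3 - <<'E'
from h import *
st=monitor.get_state(); print(st)
for n in ('top','side'):
    s=snapshot(n); save(s,n+'0'); W=world(s)
    for t in ('fixture','wide_unit','square_unit','slim_unit','wide_top','square_top','slim_top','spray_can','tin','blank','bolt'):
        for m in finder.masks_of(s,t)[:2]:
            p=W[m['pixels']]; p=p[~np.isnan(p[:,0])]
            if len(p)<3: continue
            zt=np.percentile(p[:,2],97); q=p[p[:,2]>zt-.006]
            print(n,t,round(m['p'],2),m['extent'],len(p),'med',np.median(p,0).round(3),'top',zt.round(4),q.mean(0).round(4),np.ptp(q,0).round(3))
E
```

```text
{'clock': 0.0, 'q': array([ 1.20379739,  0.68998228, -0.19453101,  1.56633095,  0.15729669,
        0.90251576, -0.2151278 ]), 'qd': array([-0.00181558, -0.00115115, -0.00127565,  0.00054962, -0.00020411,
        0.00155626, -0.00011444]), 'joint_torque': array([-6.29900733e-04, -5.27567124e+01, -1.26692958e+00, -1.53429937e+01,
       -5.25590801e-02,  6.55801938e-03,  1.48384242e-04]), 'tool_pos': array([ 0.24361504, -0.57500661,  0.30191491]), 'eef_rot': array([ 9.79980144e-01,  1.99093114e-01, -2.43279176e-04, -8.89213056e-04]), 'contact_force': array([-0.50402085, -0.54834641,  0.38850042]), 'moment': array([-0.03710438,  0.07332012,  0.0303352 ]), 'opening': 1.0028623548518143}
top fixture 0.81 [247.8, 227.9, 396.7, 376.8] 14057 med [0.513 0.063 0.02 ] top 0.0239 [0.5115 0.0611 0.0213] [0.278 0.276 0.088]
top fixture 0.18 [328.6, 246.1, 346.5, 257.2] 209 med [0.585 0.04  0.104] top 0.1065 [0.5858 0.0402 0.1043] [0.03  0.029 0.007]
top wide_unit 0.69 [342.6, 317.1, 369.1, 339.9] 439 med [0.46  0.01  0.101] top 0.1038 [0.4606 0.0079 0.1013] [0.034 0.033 0.007]
top square_unit 0.9
[... 2798 characters left out ...]
 ] top 0.0485 [0.5137 0.05   0.0662] [0.174 0.141 0.063]
side spray_can 0.79 [296.8, 156.1, 328.4, 232.7] 1937 med [0.666 0.264 0.085] top 0.1495 [0.675  0.2813 0.1486] [0.033 0.033 0.008]
side tin 0.55 [277.6, 392.3, 341.8, 478.6] 4413 med [ 0.433 -0.146  0.05 ] top 0.0847 [ 0.4298 -0.1585  0.083 ] [0.079 0.08  0.008]
side blank 0.72 [260.6, 304.0, 284.9, 353.9] 992 med [0.458 0.002 0.053] top 0.1019 [0.4599 0.006  0.1004] [0.035 0.035 0.007]
side blank 0.6 [211.7, 241.0, 279.6, 275.8] 1379 med [0.503 0.245 0.008] top 0.0096 [0.5052 0.2461 0.0076] [0.135 0.15  0.083]
side bolt 0.48 [236.0, 310.4, 248.8, 334.8] 179 med [0.427 0.067 0.03 ] top 0.0519 [0.4281 0.0688 0.0504] [0.007 0.008 0.007]
```

View pics/top0.png

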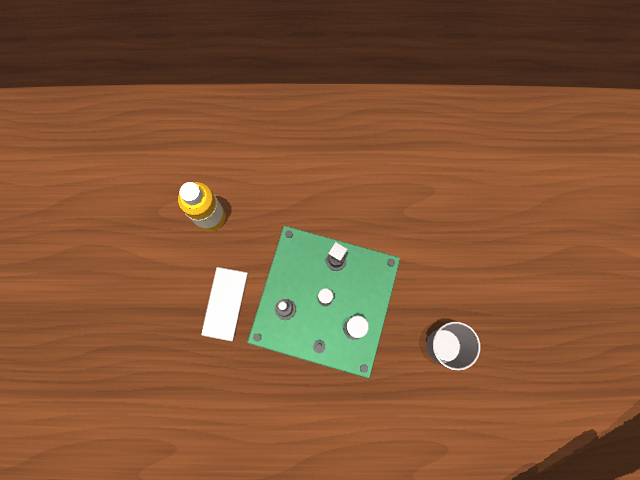

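View pics/side0.png

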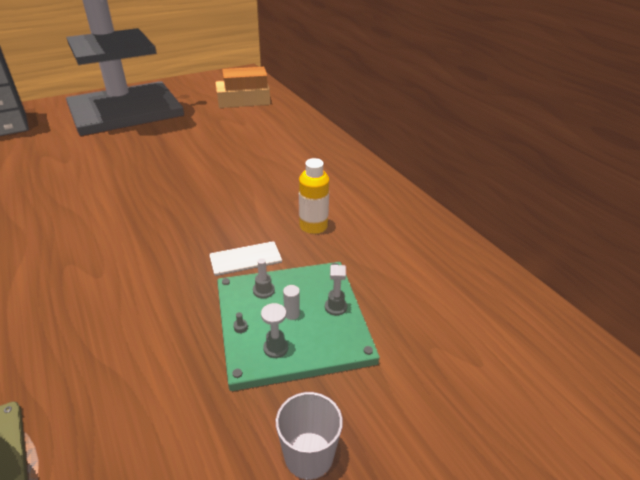

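```bash
python3 - <<'E'
from h import *
for n in ('top','side'):
    s=snapshot(n); W=world(s)
    for nm,c in dict(post=(.5138,.0593),wide=(.460,.007),square=(.586,.039),slim=(.4955,.132)).items():
        m=(np.hypot(W[...,0]-c[0],W[...,1]-c[1])<(.02 if nm=='wide' else .014))&(W[...,2]>.06)
        p=W[m]; zt=np.percentile(p[:,2],80); q=p[abs(p[:,2]-zt)<.003]
        print(n,nm,len(q),np.median(q,0).round(4),((q.max(0)+q.min(0))/2).round(4))
st=monitor.get_state(); r=R.from_quat(st['eef_rot']); print(r.as_matrix().round(4))
E
```

```text
top post 164 [0.5142 0.0602 0.075 ] [0.5142 0.0602 0.076 ]
top wide 349 [0.4601 0.008  0.1012] [0.461 0.008 0.102]
top square 164 [0.5867 0.0393 0.1046] [0.586  0.0393 0.1053]
top slim 50 [0.4956 0.1327 0.0896] [0.4963 0.1335 0.0901]
side post 158 [0.5142 0.0589 0.0746] [0.5146 0.0596 0.0743]
side wide 382 [0.4603 0.0069 0.1006] [0.4608 0.0073 0.101 ]
side square 157 [0.5862 0.0383 0.1039] [0.5857 0.0393 0.1037]
side slim 48 [0.496  0.1321 0.0886] [0.4967 0.1334 0.0883]
[[ 9.208e-01  3.901e-01  1.000e-04]
 [ 3.901e-01 -9.208e-01 -1.000e-04]
 [ 0.000e+00  1.000e-04 -1.000e+00]]
```

Top: wide disc at (357,327), square (338,252), slim (283,307), post (326,296), bolt (319,347), tin (456,346), can (195,200) and blank (225,304). The side view agrees, and so do the heights (post 75 mm, as specified). I'm moving over the wide rest with the fingers shut.

carry_out:
  motion: [3.5, -3.8, 0, 0, 0, 0, 3.5, -3.8, 0, 0, 0, 0, 3.5, -3.8, 0, 0, 0, 0, 3.5, -3.8, 0, 0, 0, 0, 3.5, -3.8, 0, 0, 0, 0, 3.5, -3.8, 0, 0, 0, 0, 3.5, -3.8, 0, 0, 0, 0, 3.5, -3.8, 0, 0, 0, 0]
  hand: 0
  grip_force: 10

```text
clock: 2.3
tool_pos: [0.3838, -0.1848, 0.303]
eef_rot: [0.98, 0.199, 0.001, 0.0]
contact_force: [0.4, -0.3, -0.1]
opening: 0.118
```

carry_out:
  motion: [3.5, -3.8, 0, 0, 0, 0, 3.5, -3.8, 0, 0, 0, 0, 3.5, -3.8, 0, 0, 0, 0, 2, -2, 0, 0, 0, 0, 0, 0, 0, 0, 0, 0, 0, 0, 0, 0, 0, 0]

```text
clock: 3.05
tool_pos: [0.4454, -0.0154, 0.3027]
eef_rot: [0.98, 0.198, -0.0, 0.0]
contact_force: [-0.8, 0.6, -1.2]
opening: 0.004
```

```bash
cat > d.py <<'E'
from h import *
import sys
x,y,z=map(float,sys.argv[1:4])  # desired fingertip
st=monitor.get_state(); M=R.from_quat(st['eef_rot']).as_matrix()
print(st['clock'],'tip',(st['tool_pos']+M[:,2]*.064).round(4),'tilt',M[:,2].round(4),'F',st['contact_force'].round(2),'op',round(st['opening'],3))
print('shift cm',((np.array([x,y,z+.064])-st['tool_pos'])@M*100).round(2))
E
python3 d.py .4602 .0075 .101
```

```text
3.05 tip [ 0.4453 -0.0154  0.2387] tilt [-7.e-04 -1.e-03 -1.e+00] F [-0.8   0.59 -1.19] op 0.004
shift cm [ 2.27 -1.54 13.76]
```

carry_out:
  motion: [1.2, -0.8, 2.5, 0, 0, 0, 1.1, -0.7, 3.5, 0, 0, 0, 0, 0, 3, 0, 0, 0, 0, 0, 2, 0, 0, 0, 0, 0, 1, 0, 0, 0, 0, 0, 0, 0, 0, 0, 0, 0, 0, 0, 0, 0]

```text
clock: 3.92
tool_pos: [0.4615, 0.0082, 0.1834]
eef_rot: [0.98, 0.199, 0.001, 0.0]
contact_force: [-0.4, 0.0, -0.8]
opening: 0.003
```

```bash
python3 d.py .4602 .0075 .0755; python3 - <<'E'
from h import *
s=snapshot('side'); save(s,'s1',(180,180,400,400),2.5)
E
```

```text
3.925 tip [0.4616 0.0082 0.1194] tilt [ 1.3e-03 -1.0e-04 -1.0e+00] F [-0.43  0.04 -0.76] op 0.003
shift cm [-0.15  0.01  4.39]
```

View pics/s1.png

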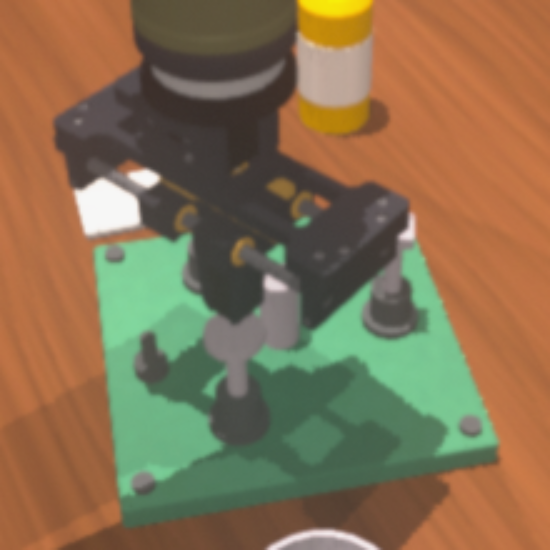

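The fingers hang over the disc (picture (235,320)), with clear space to the square rest and the bolt. I'm pressing slowly.

carry_out:
  motion: [0, 0, 0.6, 0, 0, 0, -0.1, 0, 0.5, 0, 0, 0, 0, 0, 0.3, 0, 0, 0, 0, 0, 0.25, 0, 0, 0, 0, 0, 0.25, 0, 0, 0, 0, 0, 0.25, 0, 0, 0, 0, 0, 0.25, 0, 0, 0, 0, 0, 0.25, 0, 0, 0]

```text
clock: 4.97
tool_pos: [0.4602, 0.0082, 0.1561]
eef_rot: [0.98, 0.199, -0.0, 0.0]
contact_force: [-0.7, 0.2, 3.8]
opening: 0.007
```

```bash
python3 d.py .4602 .0075 .0755
```

```text
4.975 tip [0.4602 0.0082 0.0921] tilt [-0. -0. -1.] F [-0.65  0.23  3.76] op 0.007
shift cm [-0.03  0.07  1.66]
```

carry_out:
  motion: [0, 0, 0.25, 0, 0, 0, 0, 0, 0.25, 0, 0, 0, 0, 0, 0.25, 0, 0, 0, 0, 0, 0.25, 0, 0, 0, 0, 0, 0.2, 0, 0, 0, 0, 0, 0.2, 0, 0, 0, 0, 0, 0, 0, 0, 0, 0, 0, 0, 0, 0, 0]

```text
clock: 5.98
tool_pos: [0.4605, 0.0081, 0.1421]
eef_rot: [0.98, 0.199, 0.0, 0.0]
contact_force: [0.3, -0.7, -0.6]
opening: 0.001
```

```bash
python3 d.py .4602 .0075 .0755; cat > z.py <<'E'
from h import *
import sys
for n in sys.argv[1:]:
    s=snapshot(n); W=world(s)
    for nm,c in dict(post=(.5142,.0595),wide=(.4605,.0075),square=(.586,.039),slim=(.496,.1325)).items():
        m=(np.hypot(W[...,0]-c[0],W[...,1]-c[1])<(.018 if nm=='wide' else .012))&(W[...,2]>.06)&(W[...,2]<.11)
        p=W[m]
        if len(p)<8: print(n,nm,'none'); continue
        zt=np.percentile(p[:,2],80); q=p[abs(p[:,2]-zt)<.003]
        print(n,nm,len(p),len(q),np.median(q,0).round(4))
E
python3 z.py side
```

```text
5.975 tip [0.4605 0.0081 0.0781] tilt [ 3.e-04 -1.e-04 -1.e+00] F [ 0.3  -0.68 -0.55] op 0.001
shift cm [-0.05  0.05  0.26]
side post none
side wide 510 71 [4.543e-01 3.000e-04 1.002e-01]
side square 171 123 [0.5852 0.0386 0.1039]
side slim none
```

carry_out:
  motion: [0, 0, 0.1, 0, 0, 0, 0, 0, 0.1, 0, 0, 0, 0, 0, 0, 0, 0, 0, 0, 0, 0, 0, 0, 0]

```text
clock: 6.52
tool_pos: [0.4605, 0.0082, 0.1402]
eef_rot: [0.98, 0.199, 0.0, 0.0]
contact_force: [0.6, -0.5, 1.5]
opening: 0.007
```

```bash
python3 d.py .4602 .0075 .0755
```

```text
6.525 tip [0.4605 0.0081 0.0762] tilt [ 5.e-04 -1.e-04 -1.e+00] F [ 0.65 -0.46  1.51] op 0.007
shift cm [-0.05  0.05  0.07]
```

carry_out:
  motion: [0, 0, -0.5, 0, 0, 0, 0, 0, -3, 0, 0, 0, 0, 0, -3, 0, 0, 0, 3, 0, -1, 0, 0, 0, 5, 0, 0, 0, 0, 0, 4, -0.6, 0, 0, 0, 0, 0, 0, 0, 0, 0, 0]

```text
clock: 7.4
tool_pos: [0.5705, 0.063, 0.2154]
eef_rot: [0.98, 0.2, 0.002, -0.001]
contact_force: [-0.2, 0.2, 0.3]
opening: 0.006
```

```bash
python3 d.py .5862 .039 .104; python3 z.py side top
```

```text
7.4 tip [0.5707 0.0632 0.1514] tilt [ 0.003   0.0022 -1.    ] F [-0.22  0.24  0.3 ] op 0.006
shift cm [0.48 2.83 4.74]
side post 200 135 [0.5137 0.0592 0.0746]
side wide 413 358 [0.4604 0.0068 0.0754]
side square 244 127 [0.5854 0.038  0.1038]
side slim 142 50 [0.4958 0.1314 0.0882]
top post none
top wide none
top square none
top slim 66 51 [0.497  0.1328 0.0899]
```

Wide rest is +0.8 mm relative to the post. Next is the square rest.

carry_out:
  motion: [0.3, 1.5, 0.5, 0, 0, 0, 0.2, 1.3, 1.5, 0, 0, 0, 0, 0, 1, 0, 0, 0, 0, 0, 0, 0, 0, 0, 0, 0, 0, 0, 0, 0]

```text
clock: 8.12
tool_pos: [0.5838, 0.0373, 0.1852]
eef_rot: [0.98, 0.199, -0.0, -0.0]
contact_force: [-0.2, 0.2, 0.3]
opening: 0.006
```

```bash
python3 d.py .5862 .039 .0765
```

```text
8.125 tip [0.5838 0.0373 0.1212] tilt [-3.e-04  4.e-04 -1.e+00] F [-0.21  0.2   0.34] op 0.006
shift cm [ 0.29 -0.06  4.47]
```

carry_out:
  motion: [0.3, -0.1, 0.5, 0, 0, 0, 0, 0, 0.5, 0, 0, 0, 0, 0, 0.3, 0, 0, 0, 0, 0, 0.25, 0, 0, 0, 0, 0, 0.25, 0, 0, 0, 0, 0, 0.25, 0, 0, 0, 0, 0, 0.25, 0, 0, 0, 0, 0, 0.25, 0, 0, 0]

```text
clock: 9.12
tool_pos: [0.5863, 0.0388, 0.1597]
eef_rot: [0.98, 0.199, 0.0, 0.0]
contact_force: [-1.4, 0.7, 3.0]
opening: 0.01
```

carry_out:
  motion: [0, 0, 0.25, 0, 0, 0, 0, 0, 0.25, 0, 0, 0, 0, 0, 0.25, 0, 0, 0, 0, 0, 0.25, 0, 0, 0, 0, 0, 0.25, 0, 0, 0, 0, 0, 0.25, 0, 0, 0, 0, 0, 0.2, 0, 0, 0, 0, 0, 0, 0, 0, 0]

```text
clock: 10.12
tool_pos: [0.5865, 0.0389, 0.1424]
eef_rot: [0.98, 0.199, 0.0, 0.0]
contact_force: [0.4, -0.1, 0.2]
opening: 0.005
```

```bash
python3 d.py .5862 .039 .0765
```

```text
10.125 tip [0.5865 0.0389 0.0784] tilt [ 3.e-04  0.e+00 -1.e+00] F [ 0.38 -0.06  0.25] op 0.005
shift cm [-0.02 -0.02  0.19]
```

carry_out:
  motion: [0, 0, 0.1, 0, 0, 0, 0, 0, 0.15, 0, 0, 0, 0, 0, 0, 0, 0, 0, 0, 0, 0, 0, 0, 0]

```text
clock: 10.62
tool_pos: [0.5866, 0.0389, 0.1402]
eef_rot: [0.98, 0.199, 0.0, 0.0]
contact_force: [0.9, -0.1, 0.5]
opening: 0.005
```

```bash
python3 d.py .5862 .039 .0765
```

```text
10.625 tip [0.5866 0.0389 0.0762] tilt [ 5.e-04  1.e-04 -1.e+00] F [ 0.88 -0.14  0.54] op 0.005
shift cm [-0.03 -0.02 -0.03]
```

carry_out:
  motion: [0, 0, -0.5, 0, 0, 0, 0, 0, -3, 0, 0, 0, 0, 0, -3, 0, 0, 0, -1, -3, 0, 0, 0, 0, -2, -5, 0, 0, 0, 0, -1.7, -4, 0, 0, 0, 0, 0, 0, 0, 0, 0, 0]

```text
clock: 11.5
tool_pos: [0.4936, 0.1341, 0.2054]
eef_rot: [0.979, 0.202, -0.001, -0.001]
contact_force: [1.3, 0.1, 0.2]
opening: 0.003
```

```bash
python3 d.py .496 .1325 .089; python3 z.py side top
```

```text
11.5 tip [0.4934 0.1342 0.1414] tilt [-0.0026  0.0012 -1.    ] F [1.35 0.06 0.21] op 0.003
shift cm [0.17 0.25 5.24]
side post 193 135 [0.5141 0.0593 0.0745]
side wide 416 364 [0.4604 0.0068 0.0753]
side square 150 127 [0.5858 0.0383 0.0755]
side slim 140 47 [0.4963 0.1316 0.0885]
top post none
top wide 238 219 [0.4613 0.0031 0.0759]
top square 136 122 [0.5868 0.039  0.076 ]
top slim none
```

Square is +1.0 mm. Next is the slim rest (top about 0.089).

carry_out:
  motion: [0.1, 0.1, 1.5, 0, 0, 0, 0, 0, 1.3, 0, 0, 0, 0, 0, 0.7, 0, 0, 0, 0, 0, 0, 0, 0, 0, 0, 0, 0, 0, 0, 0]

```text
clock: 12.22
tool_pos: [0.4977, 0.1304, 0.1702]
eef_rot: [0.98, 0.199, 0.0, 0.0]
contact_force: [-0.8, -0.4, -0.3]
opening: -0.0
```

```bash
python3 d.py .496 .1323 .0765
```

```text
12.225 tip [0.4977 0.1304 0.1062] tilt [ 2.e-04 -0.e+00 -1.e+00] F [-0.77 -0.44 -0.27] op -0.0
shift cm [-0.08 -0.24  2.97]
```

carry_out:
  motion: [-0.1, -0.25, 0.4, 0, 0, 0, 0, 0, 0.5, 0, 0, 0, 0, 0, 0.3, 0, 0, 0, 0, 0, 0.25, 0, 0, 0, 0, 0, 0.25, 0, 0, 0, 0, 0, 0.25, 0, 0, 0, 0, 0, 0.25, 0, 0, 0, 0, 0, 0, 0, 0, 0]

```text
clock: 13.22
tool_pos: [0.4957, 0.1323, 0.148]
eef_rot: [0.98, 0.199, -0.0, 0.0]
contact_force: [0.4, -0.8, 1.0]
opening: 0.004
```

carry_out:
  motion: [0, 0, 0.25, 0, 0, 0, 0, 0, 0.25, 0, 0, 0, 0, 0, 0, 0, 0, 0, 0, 0, 0, 0, 0, 0]

```text
clock: 13.72
tool_pos: [0.4956, 0.1324, 0.143]
eef_rot: [0.98, 0.199, -0.0, 0.0]
contact_force: [0.5, -0.7, 0.2]
opening: 0.003
```

```bash
python3 d.py .496 .1323 .0765
```

```text
13.725 tip [0.4956 0.1324 0.079 ] tilt [-2.e-04 -1.e-04 -1.e+00] F [ 0.45 -0.67  0.2 ] op 0.003
shift cm [0.03 0.02 0.25]
```

carry_out:
  motion: [0, 0, 0.15, 0, 0, 0, 0, 0, 0.15, 0, 0, 0, 0, 0, 0, 0, 0, 0, 0, 0, 0, 0, 0, 0]

```text
clock: 14.22
tool_pos: [0.4957, 0.1324, 0.1401]
eef_rot: [0.98, 0.199, 0.0, 0.0]
contact_force: [-0.2, 0.6, 2.0]
opening: 0.004
```

carry_out:
  motion: [0, 0, -0.5, 0, 0, 0, 0, 0, -4, 0, 0, 0, 0, 0, -5, 0, 0, 0, 0, 0, -5, 0, 0, 0, -2, 4, -2, 0, 0, 0, -2, 4, 0, 0, 0, 0, -2, 4, 0, 0, 0, 0, -2, 4, 0, 0, 0, 0]

```text
clock: 15.22
tool_pos: [0.4841, -0.0476, 0.3056]
eef_rot: [0.98, 0.199, 0.0, 0.0]
contact_force: [0.4, 0.3, -0.0]
opening: -0.0
```

carry_out:
  motion: [-2, 4, 0, 0, 0, 0, -2, 4, 0, 0, 0, 0, -2, 4, 0, 0, 0, 0, -2, 4, 0, 0, 0, 0, -2, 4, 0, 0, 0, 0, 0, 0, 0, 0, 0, 0, 0, 0, 0, 0, 0, 0]

```text
clock: 16.1
tool_pos: [0.4703, -0.2685, 0.3052]
eef_rot: [0.98, 0.199, 0.0, -0.0]
contact_force: [-0.0, 0.7, -0.3]
opening: 0.002
```

```bash
python3 d.py .496 .1323 .0765; python3 z.py side top; python3 - <<'E'
from h import *
s=snapshot('side'); save(s,'end')
E
```

```text
16.1 tip [ 0.4703 -0.2684  0.2412] tilt [-1.e-04  1.e-03 -1.e+00] F [-0.02  0.69 -0.28] op 0.002
shift cm [ 18.01 -35.88  16.51]
side post 192 131 [0.5142 0.0587 0.0745]
side wide 411 354 [0.4602 0.007  0.0754]
side square none
side slim 93 44 [0.4965 0.1327 0.0754]
top post 152 132 [0.5141 0.0602 0.0755]
top wide 351 323 [0.4597 0.0079 0.076 ]
top square 142 136 [0.586  0.0391 0.0759]
top slim 57 49 [0.4952 0.1335 0.0758]
```

View pics/end.png

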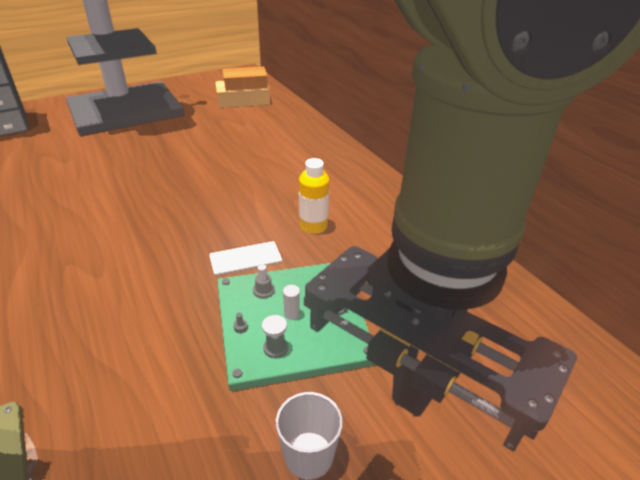

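All three rests are level to within 1 mm, the other objects are at the same pixels as before, and the arm is clear at 0.24 m.

```bash
python3 -c "
from plant import workorder
print(workorder.finish_job())"
```

```text
the job is handed in; nothing more can be done
None
```

I pressed the wide, square and slim rests down in that order with the closed fingertips, and handed the job in at about 16 s; it reported no verdict.

- **Rest heights:** In the last check the top camera put the post at 75.5 mm above the bench, wide at 76.0, square at 75.9 and slim at 75.8, so all are within about 1 mm of level. The side camera agreed for wide and slim (about 0.9 mm above the post). The arm hid the square rest from it at the end, but it had read +1.0 mm just after pressing.
- **Forces:** The wrist force readings, taken only at the end of each move, showed about 4 N at most while pressing.
- **Other objects and arm:** In the last side picture the spray can, tin, blank and bolt are upright and look unmoved; I compared them by eye only. The arm finished clear, with the fingertips at a height of 0.24 m.

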